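# Seat the drill guide on the tile jig and hold it down

## Robot

A 6-joint arm with a two-finger parallel gripper is mounted at the origin on the work surface. World frame = base frame: x ahead of the robot, y to its left, z up, the work surface at z = 0. Lengths are in m, angles in rad, forces in N, time in s.
With the tool pointing down it reaches from about 0.35 to 0.775 m from the base axis. Payload 5.5 kg.
Tool frame: the origin (TCP) lies at the very end of the fingers, on their centre line; the grasp point (between the pads) lies behind it (r.pinch_z is the z of the grasp point in the tool frame, in m); z points along the fingers, y is the line along which they close (so a half turn about z gives the same grasp; the last joint's range is limited). The gripper opens to 85 mm and grips with 20 to 120 N. Pads are 22 mm wide; open, the fingers measure 114 mm over their backs; the gripper's body (76 mm by 85 mm) begins 54 mm behind the grasp point. The pads swing forward as they close: fully open they stand 13 mm farther back than shut.
Start: joints at [-1.24, 0.313, 0.046, 1.304, 0, 1.431], TCP at [0.261, -0.512, 0.231] pointing down, gripper open.
Joint ranges: [-2.76, 2.76], [-0.86, 1.69], [-1.03, 1.26], [-2.2, 2.34], [-1.47, 1.5], [-3.14, 3.14]. Speed limits (rad/s): [2.57, 2.57, 3.14, 3.14, 3.14, 3.14].

## Interface

Orientations are given as a unit quaternion [w, x, y, z].
In Python, from bench import r gives the robot as it stands.
- The arm moves only by the tool play_rows, never from a script. Its argument "commands" is a list of rows, each an object of numbers: "tx", "ty", "tz": the shift along the tool's x, y, z in units of 80 cm (1.0 is 80 cm); "wx", "wy", "wz": the turn, a rotation vector about the tool's x, y, z in units of 90 degrees (1.0 is 90 degrees); "gripper": the closure, from -1 (fully open) to 1 (shut). In form: [{"tx": .., "ty": .., "tz": .., "wx": .., "wy": .., "wz": .., "gripper": ..}, ...]. A call has exactly 8 rows; each row is the pose to reach, as a shift and turn from the pose commanded when the call began, along the tool's axes at that moment; what a row does not reach only later rows make up. A row lasts 1/8 s, in which the tool goes at most 62.5 mm and 10.7 degrees, less where a joint would pass 70% of its speed; a pose out of reach is approached as far as the arm can. A call with a number of a shift or a turn outside -1 to 1 is refused whole. A call with a gripper value outside its range is refused whole. The fingers move at their own pace and stop on an object; "grip_force" is the grip in N (left out, the last holds). Time passes only in rows, so rows that repeat a pose let the fingers close, or fill a call up. It gives the time, the measured TCP pose, the force, the opening and the grip force at its end, in the units of the state.
- r.state(): the state, without advancing time (a new reading comes with each control period).
- r.capture(name): name is "scene" or "top" or "wrist"; returns the picture (384x512x3 uint8, blue, green, red); there is no depth.
- r.camera_info(name): a dict with "fx", "fy", "cx", "cy" (pixels), "cam_to_world" (4x4, takes a point from camera to world coordinates). Camera axes: x right, y down, z forward; pixel columns grow to the right and rows downward; lengths in m; the calibration is good to about 2 mm. A picture is of the moment at which its call begins: read the wrist's pose just before it. camera_info takes no time and is no camera call; for the wrist camera it gives the pose at the moment of the call.
- r.close_job(): hands the job in; it is judged then, once.
The state is a dict: "time_s": time; "joints": joint angles; "joint_vel": joint speeds; "joint_efforts": joint torques, N m; "eef_pos": TCP position; "orientation": TCP orientation; "wrist_force": force on the tool from outside, world axes, zero at the start; "ft_torque": the same for the moment, N m; "opening": finger opening in m; "grasp_force": force on a finger pad.
Only numpy, scipy, OpenCV 4.12 (cv2) and the standard library are available. Lean on these libraries where they do the work, as an engineer would, in place of code of your own. Each camera call takes 0.05 s, during which the arm holds its last target. There are 200 camera calls.

## Task

Pick up the aluminium drill guide by its red grip and rest it on the tip of the jig's brass locating pin with the pin touching the plate just beside its hole; then slide it across until the hole finds the hidden pin and the guide drops on. With the guide square to the jig, press it and the stone tile down against the springs to the stop, and finish there, still gripping the guide and holding it fully down. Leave the other things on the bench where they are.

Things in the scene. Friction and masses are not known exactly. Their poses are not given: they have to be found in the camera images.
- cover: loose drill guide, 0.34-0.5 kg: aluminium plate 100 (x) x 80 (y) x 10 mm, four dark bushings near its corners; in its middle a red grip block 52 (x) x 28 (y) mm, from 10 to 52 mm above the underside. Origin: centre of the underside = centre of the mouth of its hole, 17 mm wide, 22 mm deep, closed above. z up, x along the long side. Starts flat on the bench. May go on either way round.
- jig: the fixed drill jig, a blue base plate 160 (x) x 140 (y) x 22 mm screwed to the bench, carrying the sprung tray and the pin; 60 mm tall to the top of the tile, 70 mm to the tip of the pin. Origin: centre of its underside, z up, x along its long side. The tile and pin are centred on it.
- pin: the fixed brass locating pin in the middle of the jig, 14 mm diameter, upright, polished and greased (slippery); its top is a round nose of 7 mm radius. Origin: at the pin's foot on the blue base, 48 mm below its tip.
- pin_top (a point): tip of the pin's round nose, on its axis, 70 mm above the bench; it stands 10 mm above the tile while the tray is up.
- tray (a joint): downward travel (m) of the sprung steel tray with the pale limestone tile (116 x 96 mm, four red marks, top 60 mm above the bench when up). 0 = up, 0.008 = at its lower stop. Spring force 6 N when up, 14 N at the stop; the guide's own weight hardly moves it, a further push of 8 to 10 N takes it to the stop.
- offcut: bystander, leave alone: loose limestone offcut, 50 x 40 x 32 mm. Origin: on the bench under its middle.
- tape: bystander, leave alone: loose yellow tape roll, 54 mm across, 22 mm tall. Origin: on the bench under its middle.
- chisel: bystander, leave alone: loose steel stone chisel lying on the bench, 178 mm long. Origin: on the bench under its middle.
- brush: bystander, leave alone: loose dusting brush lying on the bench, 190 mm long. Origin: on the bench under its middle.
- bottle: bystander, leave alone: blue bottle, 60 mm across, 190 mm tall, standing. Origin: on the bench under its middle.
- mallet: bystander, leave alone: round wooden carver's mallet standing on its head, 80 mm across, 195 mm tall. Origin: on the bench under its middle.
- pot: bystander, leave alone: steel pot of tools, 80 mm across, about 180 mm tall with the tools. Origin: on the bench under its middle.
- disc: bystander, leave alone: diamond disc lying flat, 100 mm across, 8 mm tall. Origin: on the bench under its middle.
Things that resemble listed ones, but are neither listed nor needed, are in the scene too. What is meant by the jig is not green, and is the smaller of those in its own colour.

How it is judged:
By the outcome, as a careful person would: the job done as asked, in the order asked, and still so for the second after the job is handed in, while the arm keeps its last pose, push and grip.
It also fails if it takes over 45 s, if anything falls off the work surface, if the arm or the gripper's body presses on something with over 40 N, if the wrist force passes 120 N, or if a joint passes its speed limit or range.

## Working session

There is one attempt and no reset: what is moved stays moved. The work goes in short steps, Python scripts to look and compute and a tool call to move; the robot and the scene stay as the last step left them, time stands still between calls to the robot, and variables do not carry over. Pictures are saved under pics/ and viewed, at most 10 in all, crops included, and the job is handed in when it is done.

Besides the shell and the picture viewer there is one more tool, called after "Emit:" as name([rows], argument=value, ...), one row to a line, values as JSON. play_rows: Moves the arm, as the interface text tells. Its arguments: {"type":"object","properties":{"commands":{"type":"array","items":{"type":"object","properties":{"tx":{"type":"number","minimum":-1,"maximum":1},"ty":{"type":"number","minimum":-1,"maximum":1},"tz":{"type":"number","minimum":-1,"maximum":1},"wx":{"type":"number","minimum":-1,"maximum":1},"wy":{"type":"number","minimum":-1,"maximum":1},"wz":{"type":"number","minimum":-1,"maximum":1},"gripper":{"type":"number"}}}},"grip_force":{"type":"number"}},"required":["commands"]}

```bash
mkdir -p pics; ls; python3 - <<'E'
from bench import r
import cv2,numpy as np
for n in("scene","top"):
    cv2.imwrite(f"pics/{n}0.png",r.capture(n))
    i=r.camera_info(n);print(n,i['fx'],i['fy'],i['cx'],i['cy']);print(np.round(i['cam_to_world'],4))
print(r.pinch_z,r.state())
E
```

```text
pics
scene 444.049341522711 444.049341522711 254.88634018529638 190.94934458947586
[[ 0.1562  0.8542 -0.4959  1.0805]
 [ 0.9876 -0.1287  0.0893 -0.1174]
 [ 0.0125 -0.5037 -0.8638  1.1098]
 [ 0.      0.      0.      1.    ]]
top 484.4374855245751 484.4374855245751 251.18200623392102 186.6714340629605
[[ 0.0204 -0.9728  0.2309  0.1575]
 [-0.9998 -0.0214 -0.0018 -0.0229]
 [ 0.0067 -0.2308 -0.973   1.4028]
 [ 0.      0.      0.      1.    ]]
-0.0187 {'time_s': 0.1, 'joints': array([-1.23961612e+00,  3.13927865e-01,  4.51113780e-02,  1.30358341e+00,
        4.51472396e-05,  1.43120607e+00]), 'joint_vel': array([-0.00077058, -0.00261563,  0.00179851, -0.00067126, -0.00170735,
        0.00054079]), 'joint_efforts': array([ 2.35385363e-03, -4.81726670e+01,  2.99242973e+01,  1.27882967e-02,
       -9.68914583e-05,  1.31050609e-05]), 'eef_pos': array([ 0.26066973, -0.51202956,  0.23050425]), 'orientation': array([-8.00266484e-04,  9.72424262e-01,  2.33217518e-01, -5.42192874e-05]), 'wrist_force': array([-0.04861297, -0.60041878,  0.59405839]), 'ft_torque': array([-0.09504957,  0.01530584,  0.00781109]), 'grasp_force': 0.0, 'opening': 0.08556124825142301}
```

View pics/scene0.png

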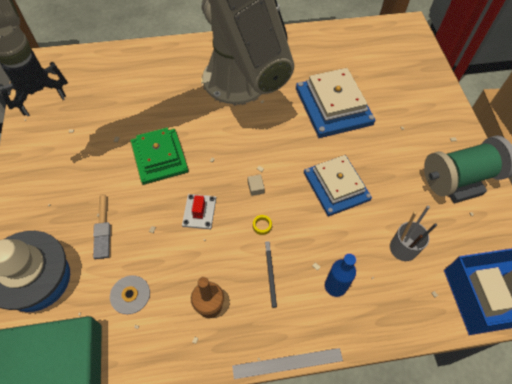

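View pics/top0.png

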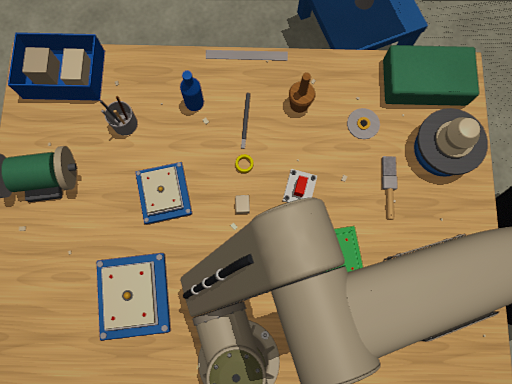

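The scene shows two blue jigs: the smaller is at top pixel (163,190) and scene pixel (338,184). The guide with the red grip is at top (300,187) and scene (199,210). Next I'll measure both by colour.

```bash
cat >h.py <<'E'
import cv2,numpy as np
from bench import r
def ray(i,uv,z):
    T=i['cam_to_world'];uv=np.atleast_2d(uv).astype(float)
    d=np.c_[(uv[:,0]-i['cx'])/i['fx'],(uv[:,1]-i['cy'])/i['fy'],np.ones(len(uv))]@T[:3,:3].T
    return T[:3,3]+d*((z-T[2,3])/d[:,2])[:,None]
def proj(i,P):
    T=i['cam_to_world'];p=(np.atleast_2d(P)-T[:3,3])@T[:3,:3]
    return np.c_[i['fx']*p[:,0]/p[:,2]+i['cx'],i['fy']*p[:,1]/p[:,2]+i['cy']]
def hsv(im,lo,hi):return cv2.inRange(cv2.cvtColor(im,cv2.COLOR_BGR2HSV),lo,hi)
def rect(m,i,z,roi=None,area=(100,1e9)):
    if roi: k=np.zeros_like(m);k[roi[1]:roi[3],roi[0]:roi[2]]=255;m=m&k
    out=[]
    for c in cv2.findContours(m,cv2.RETR_EXTERNAL,cv2.CHAIN_APPROX_NONE)[0]:
        if area[0]<cv2.contourArea(c)<area[1]:
            w=ray(i,c[:,0],z)[:,:2].astype(np.float32)*1000
            out.append([np.round(np.ravel(x),1) for x in cv2.minAreaRect(w)]+[c[:,0].mean(0)])
    return out
E
python3 - <<'E'
from h import *
for n,rc,rj in(("top",(275,160,330,202),(130,155,200,232)),("scene",(175,185,225,235),(295,145,380,222))):
    im=cv2.imread(f"pics/{n}0.png");i=r.camera_info(n)
    red=hsv(im,(0,150,90),(6,255,255))|hsv(im,(174,150,90),(180,255,255))
    print(n,'grip',rect(red,i,.052,rc,(30,1e9)))
    print('plate',rect(hsv(im,(0,0,150),(180,50,255)),i,.01,rc,(30,1e9)))
    print('blue',rect(hsv(im,(100,130,50),(120,255,255)),i,.022,rj))
    print('tile',rect(hsv(im,(12,15,150),(35,75,255)),i,.06,rj))
    m=red.copy();k=np.zeros_like(m);k[rj[1]:rj[3],rj[0]:rj[2]]=255
    _,_,_,c=cv2.connectedComponentsWithStats(m&k);print('marks',c[1:].round(1).tolist(),np.round(ray(i,c[1:],.06)*1000)[:,:2].tolist())
E
```

```text
top grip [[array([ 487.9, -167.3]), array([26.4, 50.6]), array([76.1]), array([300.76086957, 184.5       ])]]
plate [[array([ 489.4, -169. ]), array([80.2, 99.3]), array([75.2]), array([300.24712644, 184.86206897])]]
blue [[array([462.3, 232.1]), array([159.6, 137.6]), array([13.8]), array([163.31081081, 193.03243243])]]
tile [[array([464.7, 232.3]), array([114.6,  96.2]), array([13.7]), array([160.42446043, 189.07913669])]]
marks [[168.3, 173.3], [147.5, 177.5], [173.2, 200.0], [152.5, 204.5]] [[510.0, 213.0], [497.0, 271.0], [433.0, 194.0], [418.0, 252.0]]
scene grip [[array([ 497.7, -167.7]), array([29.9, 65.2]), array([77.2]), array([197.96363636, 206.30909091])]]
plate [[array([ 488.7, -167.3]), array([79. , 98.5]), array([75.4]), array([199.1409396 , 212.27516779])]]
blue [[array([468.7, 230.8]), array([157.2, 137. ]), array([13.5]), array([334.33333333, 194.73563218])]]
tile [[array([465. , 234.2]), array([114.3,  98.4]), array([13.8]), array([337.36842105, 175.28289474])]]
marks [[356.0, 183.0], [337.0, 190.0]] [[494.0, 273.0], [508.0, 215.0]]
```

Guide at (489,-168) mm, long axis -15°. Jig at (465,232) mm, long axis 13.7°, 160x138 mm in size. I'll add a move calculator next.

```bash
cat >>h.py <<'E'
from scipy.spatial.transform import Rotation as R
def down(yaw): # tool x at yaw(deg), tool z down
    return R.from_euler('z',yaw,degrees=True)*R.from_euler('x',180,degrees=True)
def go(p,yaw):
    s=r.state();q=s['orientation'];A=R.from_quat([*q[1:],q[0]])
    t=A.inv().apply(np.array(p)-s['eef_pos'])/.8
    w=(A.inv()*down(yaw)).as_rotvec()/(np.pi/2)
    print('t',t.round(4),'w',w.round(4));return t,w
E
python3 - <<'E'
from h import *
go([.489,-.168,.17],100);go([.489,-.168,.17],165)
E
```

```text
t [ 0.4494 -0.2537  0.0762] w [-8.000e-04 -8.000e-04 -8.114e-01]
t [ 0.4494 -0.2537  0.0762] w [-3.0000e-04 -1.3000e-03 -1.5336e+00]
```

Emit:
play_rows([
  {"tx":0.45,"ty":-0.254,"tz":0.04,"wz":-0.82,"gripper":-1},
  {"tx":0.45,"ty":-0.254,"tz":0.04,"wz":-0.82,"gripper":-1},
  {"tx":0.45,"ty":-0.254,"tz":0.04,"wz":-0.82,"gripper":-1},
  {"tx":0.45,"ty":-0.254,"tz":0.04,"wz":-0.82,"gripper":-1},
  {"tx":0.45,"ty":-0.254,"tz":0.04,"wz":-0.82,"gripper":-1},
  {"tx":0.45,"ty":-0.254,"tz":0.04,"wz":-0.82,"gripper":-1},
  {"tx":0.45,"ty":-0.254,"tz":0.076,"wz":-0.82,"gripper":-1},
  {"tx":0.45,"ty":-0.254,"tz":0.076,"wz":-0.82,"gripper":-1},
])

```text
validation failed for argument at $.co...
```

```bash
python3 - <<'E'
from h import *
print(r.state()['eef_pos'],r.state()['joints']);go([.489,-.168,.15],165)
E
```

```text
[ 0.26066973 -0.51202956  0.23050425] [-1.23961612e+00  3.13927865e-01  4.51113780e-02  1.30358341e+00
  4.51472396e-05  1.43120607e+00]
t [ 0.4494 -0.2536  0.1012] w [-3.0000e-04 -1.3000e-03 -1.5336e+00]
```

Emit:
play_rows([
  {"tx":0.45,"ty":-0.254,"tz":0.04,"wx":0,"wy":0,"wz":-0.82,"gripper":-1},
  {"tx":0.45,"ty":-0.254,"tz":0.04,"wx":0,"wy":0,"wz":-0.82,"gripper":-1},
  {"tx":0.45,"ty":-0.254,"tz":0.04,"wx":0,"wy":0,"wz":-0.82,"gripper":-1},
  {"tx":0.45,"ty":-0.254,"tz":0.04,"wx":0,"wy":0,"wz":-0.82,"gripper":-1},
  {"tx":0.45,"ty":-0.254,"tz":0.04,"wx":0,"wy":0,"wz":-0.82,"gripper":-1},
  {"tx":0.45,"ty":-0.254,"tz":0.04,"wx":0,"wy":0,"wz":-0.82,"gripper":-1},
  {"tx":0.45,"ty":-0.254,"tz":0.076,"wx":0,"wy":0,"wz":-0.82,"gripper":-1},
  {"tx":0.45,"ty":-0.254,"tz":0.076,"wx":0,"wy":0,"wz":-0.82,"gripper":-1},
])

```text
time_s: 1.1
eef_pos: [0.4888, -0.1647, 0.1679]
orientation: [-0.003, 0.636, 0.772, -0.0]
wrist_force: [-0.1, -0.4, 0.0]
opening: 0.0854
grasp_force: 0.0
```

```bash
python3 - <<'E'
from h import *
print(r.state()['eef_pos'],r.state()['joints']);go([.489,-.168,.15],165)
E
```

```text
[ 0.48877602 -0.16471839  0.16785593] [-4.80920296e-01  2.32146680e-01 -2.20877310e-01  1.12296087e+00
  2.37062910e-04  8.96498021e-01]
t [-0.0042 -0.0004  0.0223] w [-0.001  -0.0033 -0.7102]
```

Emit:
play_rows([
  {"tx":-0.004,"ty":0,"tz":0.022,"wx":0,"wy":-0.003,"wz":-0.71,"gripper":-1},
  {"tx":-0.004,"ty":0,"tz":0.022,"wx":0,"wy":-0.003,"wz":-0.71,"gripper":-1},
  {"tx":-0.004,"ty":0,"tz":0.022,"wx":0,"wy":-0.003,"wz":-0.71,"gripper":-1},
  {"tx":-0.004,"ty":0,"tz":0.022,"wx":0,"wy":-0.003,"wz":-0.71,"gripper":-1},
  {"tx":-0.004,"ty":0,"tz":0.022,"wx":0,"wy":-0.003,"wz":-0.71,"gripper":-1},
  {"tx":-0.004,"ty":0,"tz":0.022,"wx":0,"wy":-0.003,"wz":-0.71,"gripper":-1},
  {"tx":-0.004,"ty":0,"tz":0.022,"wx":0,"wy":-0.003,"wz":-0.71,"gripper":-1},
  {"tx":-0.004,"ty":0,"tz":0.022,"wx":0,"wy":-0.003,"wz":-0.71,"gripper":-1},
])

```text
time_s: 2.1
eef_pos: [0.4899, -0.1719, 0.1531]
orientation: [0.002, 0.135, 0.991, -0.002]
wrist_force: [0.2, -1.1, -0.2]
opening: 0.0853
grasp_force: 0.0
```

```bash
python3 - <<'E'
from h import *
i=r.camera_info('wrist');im=r.capture('wrist');cv2.imwrite('pics/w1.png',im)
red=hsv(im,(0,150,70),(6,255,255))|hsv(im,(174,150,70),(180,255,255))
print(rect(red,i,.052));print(rect(hsv(im,(0,0,140),(180,50,255)),i,.01))
print(r.state()['eef_pos'],r.state()['joints']);go([.489,-.168,.018],165)
E
```

```text
[[array([ 488.5, -168.5]), array([26.9, 49.8]), array([75.5]), array([259.78205128, 185.08333333])]]
[[array([ 502.6, -172.3]), array([80.4, 69.6]), array([74.5]), array([257.849642  , 196.29594272])]]
[ 0.489966   -0.17171027  0.15309429] [-0.49082392  0.24023183 -0.24810948  1.07797558 -0.00163951 -0.21999037]
t [0.0031 0.0046 0.1688] w [-0.0017  0.0025 -0.0058]
```

View pics/w1.png

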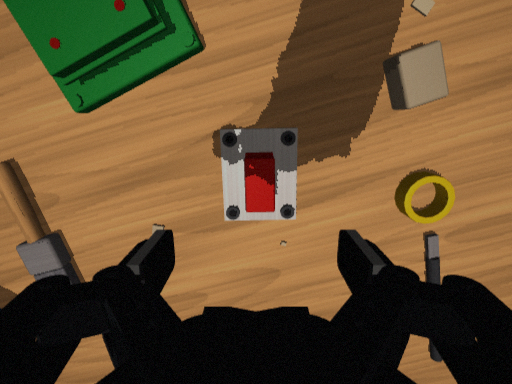

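The guide's red grip is centred at pixel (260,183) between the open fingers at (155,250) and (360,250), and it is aligned. I'll descend.

Emit:
play_rows([
  {"tx":0.0035,"ty":0.0045,"tz":0.05,"wx":-0.002,"wy":0.002,"wz":-0.006,"gripper":-1},
  {"tx":0.0035,"ty":0.0045,"tz":0.09,"wx":-0.002,"wy":0.002,"wz":-0.006,"gripper":-1},
  {"tx":0.0035,"ty":0.0045,"tz":0.12,"wx":-0.002,"wy":0.002,"wz":-0.006,"gripper":-1},
  {"tx":0.0035,"ty":0.0045,"tz":0.14,"wx":-0.002,"wy":0.002,"wz":-0.006,"gripper":-1},
  {"tx":0.0035,"ty":0.0045,"tz":0.155,"wx":-0.002,"wy":0.002,"wz":-0.006,"gripper":-1},
  {"tx":0.0035,"ty":0.0045,"tz":0.163,"wx":-0.002,"wy":0.002,"wz":-0.006,"gripper":-1},
  {"tx":0.0035,"ty":0.0045,"tz":0.166,"wx":-0.002,"wy":0.002,"wz":-0.006,"gripper":-1},
  {"tx":0.0035,"ty":0.0045,"tz":0.166,"wx":-0.002,"wy":0.002,"wz":-0.006,"gripper":-1},
])

```text
time_s: 3.15
eef_pos: [0.489, -0.1676, 0.0204]
orientation: [0.001, 0.129, 0.992, 0.0]
wrist_force: [-1.2, -0.3, 0.4]
opening: 0.0854
grasp_force: 0.0
```

```bash
python3 - <<'E'
from h import *
print(r.state()['eef_pos']);go([.4885,-.1683,.018],165)
E
```

```text
[ 0.48901396 -0.16763139  0.0203875 ]
t [ 0.0004 -0.001   0.003 ] w [0.0003 0.0008 0.0023]
```

Emit:
play_rows([
  {"tx":0,"ty":-0.001,"tz":0.003,"wx":0,"wy":0,"wz":0,"gripper":-1},
  {"tx":0,"ty":-0.001,"tz":0.003,"wx":0,"wy":0,"wz":0,"gripper":1},
  {"tx":0,"ty":-0.001,"tz":0.003,"wx":0,"wy":0,"wz":0,"gripper":1},
  {"tx":0,"ty":-0.001,"tz":0.003,"wx":0,"wy":0,"wz":0,"gripper":1},
  {"tx":0,"ty":-0.001,"tz":0.003,"wx":0,"wy":0,"wz":0,"gripper":1},
  {"tx":0,"ty":-0.001,"tz":0.003,"wx":0,"wy":0,"wz":0,"gripper":1},
  {"tx":0,"ty":-0.001,"tz":0.003,"wx":0,"wy":0,"wz":0,"gripper":1},
  {"tx":0,"ty":-0.001,"tz":0.003,"wx":0,"wy":0,"wz":0,"gripper":1},
], grip_force=90)

```text
time_s: 4.15
eef_pos: [0.4889, -0.1683, 0.018]
orientation: [0.001, 0.129, 0.992, 0.0]
wrist_force: [-0.2, 1.5, 6.4]
opening: 0.0263
grasp_force: 89.3
```

```bash
python3 - <<'E'
from h import *
s=r.state();print(s['eef_pos'],s['opening'],s['grasp_force'],s['wrist_force'])
E
```

```text
[ 0.48885227 -0.16826299  0.01802427] 0.026279671191138047 89.31583890900697 [-0.17262663  1.500345    6.4211206 ]
```

Emit:
play_rows([
  {"tx":0,"ty":0,"tz":-0.01,"wx":0,"wy":0,"wz":0,"gripper":1},
  {"tx":0,"ty":0,"tz":-0.03,"wx":0,"wy":0,"wz":0,"gripper":1},
  {"tx":0,"ty":0,"tz":-0.06,"wx":0,"wy":0,"wz":0,"gripper":1},
  {"tx":0,"ty":0,"tz":-0.1,"wx":0,"wy":0,"wz":0,"gripper":1},
  {"tx":0,"ty":0,"tz":-0.14,"wx":0,"wy":0,"wz":0,"gripper":1},
  {"tx":0,"ty":0,"tz":-0.165,"wx":0,"wy":0,"wz":0,"gripper":1},
  {"tx":0,"ty":0,"tz":-0.18,"wx":0,"wy":0,"wz":0,"gripper":1},
  {"tx":0,"ty":0,"tz":-0.18,"wx":0,"wy":0,"wz":0,"gripper":1},
])

```text
time_s: 5.15
eef_pos: [0.4885, -0.1684, 0.1619]
orientation: [0.001, 0.129, 0.992, 0.0]
wrist_force: [0.2, 0.9, -4.5]
opening: 0.0271
grasp_force: 88.7
```

```bash
python3 - <<'E'
from h import *
s=r.state();print(s['eef_pos'],s['opening'],s['grasp_force'],s['wrist_force'],s['ft_torque'])
i=r.camera_info('wrist');im=r.capture('wrist');cv2.imwrite('pics/w2.png',im)
# bushings: dark blobs, on plate top (z = tcp-.018+.010)
print(i['cam_to_world'].round(4))
go([.465,.232,.15],193.7)
E
```

```text
[ 0.48850855 -0.16843538  0.16188255] 0.027078969536609477 88.70982758431637 [ 0.23688031  0.88223378 -4.52255544] [0.05218763 0.03037159 0.0093983 ]
[[ 0.2547  0.9337  0.2517  0.4257]
 [ 0.967  -0.2463 -0.0651 -0.1526]
 [ 0.0012  0.2599 -0.9656  0.3036]
 [ 0.      0.      0.      1.    ]]
t [0.1556 0.4763 0.0143] w [ 0.0005 -0.     -0.3165]
```

View pics/w2.png

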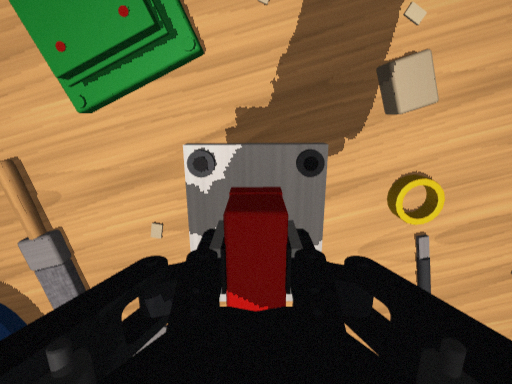

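The guide is held level: far plate corners at (184,143) and (328,143), bushings at (201,163) and (310,163). I'll work out the hole offset from the TCP.

```bash
python3 - <<'E'
from h import *
i=r.camera_info('wrist');s=r.state();q=s['orientation'];A=R.from_quat([*q[1:],q[0]])
for z in(.150,.154,.157):
    P=ray(i,[[184,143.5],[328,143.5],[201.5,163],[310.5,163]],z)
    print(z,np.linalg.norm(P[0]-P[1]).round(4),(A.inv().apply(P-s['eef_pos'])*1000).round(1).tolist())
im=cv2.imread('pics/w2.png');g=cv2.cvtColor(im,cv2.COLOR_BGR2GRAY)
print(g[135:150,250],g[150,178:190],g[150,320:334])
E
```

```text
0.15 0.0801 [[49.8, -40.3, 11.1], [49.9, 39.8, 11.1], [38.9, -31.2, 11.1], [38.9, 30.6, 11.1]]
0.154 0.078 [[50.2, -39.3, 7.1], [50.3, 38.8, 7.1], [39.6, -30.4, 7.1], [39.6, 29.8, 7.1]]
0.157 0.0765 [[50.5, -38.5, 4.1], [50.5, 38.0, 4.1], [40.1, -29.8, 4.1], [40.1, 29.2, 4.1]]
[ 84  85  78  75  71  70  70  66  59  74  95 100  99 100  98] [162 159 154 156 155 209 220 220 223 224 221 222] [108 105 107 104 104 107 102 108  86  79  83  81  84  83]
```

Emit:
play_rows([
  {"tx":0.03,"ty":0.09,"tz":0.004,"wx":0,"wy":0,"wz":-0.06,"gripper":1},
  {"tx":0.06,"ty":0.16,"tz":0.008,"wx":0,"wy":0,"wz":-0.12,"gripper":1},
  {"tx":0.08,"ty":0.23,"tz":0.01,"wx":0,"wy":0,"wz":-0.18,"gripper":1},
  {"tx":0.1,"ty":0.3,"tz":0.014,"wx":0,"wy":0,"wz":-0.24,"gripper":1},
  {"tx":0.12,"ty":0.37,"tz":0.014,"wx":0,"wy":0,"wz":-0.3,"gripper":1},
  {"tx":0.145,"ty":0.44,"tz":0.014,"wx":0,"wy":0,"wz":-0.316,"gripper":1},
  {"tx":0.145,"ty":0.47,"tz":0.014,"wx":0,"wy":0,"wz":-0.316,"gripper":1},
  {"tx":0.145,"ty":0.476,"tz":0.014,"wx":0,"wy":0,"wz":-0.316,"gripper":1},
])

```text
time_s: 6.2
eef_pos: [0.4726, 0.2309, 0.1492]
orientation: [-0.001, -0.12, 0.993, -0.0]
wrist_force: [0.2, -0.2, -4.7]
opening: 0.0268
grasp_force: 90.1
```

```bash
python3 - <<'E'
from h import *
print(r.state()['eef_pos'])
go([.4774,.2361,.096],193.7)
for n in("top","scene"):
    i=r.camera_info(n);im=cv2.imread(f"pics/{n}0.png");u=proj(i,[.465,.233,.07])[0]
    a,b=u.astype(int);c=im[b-8:b+9,a-8:a+9];m=hsv(c,(8,100,40),(25,255,235))
    y,x=np.nonzero(m);p=[x.mean()+a-8,y.mean()+b-8];print(n,u,p,len(x),ray(i,p,.066))
E
```

```text
[0.47263109 0.23085218 0.14920561]
t [-0.0074  0.0049  0.0665] w [ 0.     -0.0008  0.0014]
top [159.5698323  187.72763026] [np.float64(160.14285714285714), np.float64(188.1904761904762)] 21 [[0.46461448 0.23206256 0.066     ]]
scene [340.10642182 174.00727219] [np.float64(340.0), np.float64(175.0)] 21 [[0.46577694 0.23322782 0.066     ]]
```

Emit:
play_rows([
  {"tx":-0.0074,"ty":0.0045,"tz":0.02,"wx":0,"wy":0,"wz":0.001,"gripper":1},
  {"tx":-0.0074,"ty":0.0045,"tz":0.04,"wx":0,"wy":0,"wz":0.001,"gripper":1},
  {"tx":-0.0074,"ty":0.0045,"tz":0.055,"wx":0,"wy":0,"wz":0.001,"gripper":1},
  {"tx":-0.0074,"ty":0.0045,"tz":0.063,"wx":0,"wy":0,"wz":0.001,"gripper":1},
  {"tx":-0.0074,"ty":0.0045,"tz":0.067,"wx":0,"wy":0,"wz":0.001,"gripper":1},
  {"tx":-0.0074,"ty":0.0045,"tz":0.069,"wx":0,"wy":0,"wz":0.001,"gripper":1},
  {"tx":-0.0074,"ty":0.0045,"tz":0.07,"wx":0,"wy":0,"wz":0.001,"gripper":1},
  {"tx":-0.0074,"ty":0.0045,"tz":0.07,"wx":0,"wy":0,"wz":0.001,"gripper":1},
])

```text
time_s: 7.2
eef_pos: [0.4786, 0.2345, 0.095]
orientation: [0.001, -0.118, 0.993, 0.0]
wrist_force: [-0.5, 0.6, -3.3]
opening: 0.0266
grasp_force: 90.2
```

```bash
python3 - <<'E'
from h import *
s=r.state();print(s['eef_pos'],s['wrist_force'],s['ft_torque'])
go([.4776,.2358,.088],193.7)
i=r.camera_info('scene');im=r.capture('scene')
cv2.imwrite('pics/s2.png',cv2.resize(im[100:240,260:420],None,fx=4,fy=4))
E
```

```text
[0.47858797 0.23449117 0.09497732] [-0.48037666  0.59957295 -3.30313576] [-0.02143606  0.00391199  0.02552514]
t [0.0008 0.0019 0.0087] w [ 0.0002  0.001  -0.0014]
```

Emit:
play_rows([
  {"tx":0.001,"ty":0.002,"tz":0.002,"wx":0,"wy":0,"wz":0,"gripper":1},
  {"tx":0.001,"ty":0.002,"tz":0.004,"wx":0,"wy":0,"wz":0,"gripper":1},
  {"tx":0.001,"ty":0.002,"tz":0.005,"wx":0,"wy":0,"wz":0,"gripper":1},
  {"tx":0.001,"ty":0.002,"tz":0.006,"wx":0,"wy":0,"wz":0,"gripper":1},
  {"tx":0.001,"ty":0.002,"tz":0.007,"wx":0,"wy":0,"wz":0,"gripper":1},
  {"tx":0.001,"ty":0.002,"tz":0.0075,"wx":0,"wy":0,"wz":0,"gripper":1},
  {"tx":0.001,"ty":0.002,"tz":0.0075,"wx":0,"wy":0,"wz":0,"gripper":1},
  {"tx":0.001,"ty":0.002,"tz":0.0075,"wx":0,"wy":0,"wz":0,"gripper":1},
])

```text
time_s: 8.25
eef_pos: [0.4773, 0.2358, 0.0887]
orientation: [0.0, -0.118, 0.993, 0.0]
wrist_force: [0.6, 0.1, -3.9]
opening: 0.0266
grasp_force: 90.2
```

```bash
python3 - <<'E'
from h import *
s=r.state();print(s['eef_pos'],s['wrist_force'],s['ft_torque'])
go([.4776,.2358,.088],193.7)
E
```

```text
[0.47726141 0.23576481 0.08869671] [ 0.61935197  0.11950841 -3.86594998] [ 0.0613959  -0.0240944  -0.00975407]
t [-0.0004 -0.0001  0.0009] w [ 0.0002  0.0006 -0.0015]
```

Emit:
play_rows([
  {"tx":0,"ty":0,"tz":0.0005,"wx":0,"wy":0,"wz":0,"gripper":1},
  {"tx":0,"ty":0,"tz":0.0005,"wx":0,"wy":0,"wz":0,"gripper":1},
  {"tx":0,"ty":0,"tz":0.001,"wx":0,"wy":0,"wz":0,"gripper":1},
  {"tx":0,"ty":0,"tz":0.001,"wx":0,"wy":0,"wz":0,"gripper":1},
  {"tx":0,"ty":0,"tz":0.0015,"wx":0,"wy":0,"wz":0,"gripper":1},
  {"tx":0,"ty":0,"tz":0.0015,"wx":0,"wy":0,"wz":0,"gripper":1},
  {"tx":0,"ty":0,"tz":0.0015,"wx":0,"wy":0,"wz":0,"gripper":1},
  {"tx":0,"ty":0,"tz":0.0015,"wx":0,"wy":0,"wz":0,"gripper":1},
])

```text
time_s: 9.25
eef_pos: [0.4774, 0.2358, 0.0877]
orientation: [0.001, -0.118, 0.993, 0.0]
wrist_force: [-0.8, -0.3, -0.3]
opening: 0.0267
grasp_force: 90.4
```

```bash
python3 - <<'E'
from h import *
s=r.state();print(s['eef_pos'],s['wrist_force'],s['ft_torque'])
go([.4776,.2358,.088],193.7)
E
```

```text
[0.4773725  0.23581526 0.087671  ] [-0.77100374 -0.33650384 -0.32369695] [-0.05276557  0.23885875  0.03125923]
t [-0.0003 -0.0001 -0.0004] w [ 0.0002  0.0008 -0.0015]
```

Contact made: about 4 N on the pin tip at an offset of about 13 mm. Now I'll slide towards the hole.

Emit:
play_rows([
  {"tx":0.001,"ty":0,"tz":0.0002,"wx":0,"wy":0,"wz":0,"gripper":1},
  {"tx":0.002,"ty":0,"tz":0.0002,"wx":0,"wy":0,"wz":0,"gripper":1},
  {"tx":0.003,"ty":0,"tz":0.0002,"wx":0,"wy":0,"wz":0,"gripper":1},
  {"tx":0.004,"ty":0,"tz":0.0002,"wx":0,"wy":0,"wz":0,"gripper":1},
  {"tx":0.005,"ty":0,"tz":0.0002,"wx":0,"wy":0,"wz":0,"gripper":1},
  {"tx":0.005,"ty":0,"tz":0.0002,"wx":0,"wy":0,"wz":0,"gripper":1},
  {"tx":0.005,"ty":0,"tz":0.0002,"wx":0,"wy":0,"wz":0,"gripper":1},
  {"tx":0.005,"ty":0,"tz":0.0002,"wx":0,"wy":0,"wz":0,"gripper":1},
])

```text
time_s: 10.25
eef_pos: [0.473, 0.2347, 0.0873]
orientation: [0.0, -0.118, 0.993, 0.0]
wrist_force: [-0.9, -0.0, 3.0]
opening: 0.027
grasp_force: 90.8
```

```bash
python3 - <<'E'
from h import *
s=r.state();print(s['eef_pos'],s['wrist_force'],s['ft_torque'])
go([.465,.2327,.088],193.7)
E
```

```text
[0.47297819 0.23474132 0.08731136] [-0.89484473 -0.03434069  2.97501361] [-0.02870597  0.31000232 -0.00551761]
t [ 0.0103 -0.0001 -0.0009] w [ 0.0002  0.0002 -0.0015]
```

Emit:
play_rows([
  {"tx":0.001,"ty":0,"tz":0,"wx":0,"wy":0,"wz":0,"gripper":1},
  {"tx":0.002,"ty":0,"tz":0,"wx":0,"wy":0,"wz":0,"gripper":1},
  {"tx":0.003,"ty":0,"tz":0,"wx":0,"wy":0,"wz":0,"gripper":1},
  {"tx":0.004,"ty":0,"tz":0,"wx":0,"wy":0,"wz":0,"gripper":1},
  {"tx":0.005,"ty":0,"tz":0.0002,"wx":0,"wy":0,"wz":0,"gripper":1},
  {"tx":0.006,"ty":0,"tz":0.0002,"wx":0,"wy":0,"wz":0,"gripper":1},
  {"tx":0.006,"ty":0,"tz":0.0002,"wx":0,"wy":0,"wz":0,"gripper":1},
  {"tx":0.006,"ty":0,"tz":0.0002,"wx":0,"wy":0,"wz":0,"gripper":1},
])

```text
time_s: 11.25
eef_pos: [0.4687, 0.2337, 0.0871]
orientation: [0.0, -0.118, 0.993, 0.0]
wrist_force: [0.3, 0.7, -3.2]
opening: 0.0267
grasp_force: 90.5
```

```bash
python3 - <<'E'
from h import *
s=r.state();print(s['eef_pos'],s['wrist_force'],s['ft_torque'])
go([.465,.2327,.088],193.7)
E
```

```text
[0.46871067 0.23367679 0.08710725] [ 0.26245917  0.65846189 -3.20057412] [-0.05057144  0.00842951  0.06695822]
t [ 0.0048 -0.0001 -0.0011] w [ 0.0002  0.0006 -0.0015]
```

Contact has dropped off because the pin is now under the hole. I'll centre the guide and start down gently.

Emit:
play_rows([
  {"tx":0.0015,"ty":0,"tz":0.0002,"wx":0,"wy":0,"wz":0,"gripper":1},
  {"tx":0.003,"ty":0,"tz":0.0005,"wx":0,"wy":0,"wz":0,"gripper":1},
  {"tx":0.0045,"ty":0,"tz":0.001,"wx":0,"wy":0,"wz":0,"gripper":1},
  {"tx":0.0045,"ty":0,"tz":0.002,"wx":0,"wy":0,"wz":0,"gripper":1},
  {"tx":0.0045,"ty":0,"tz":0.003,"wx":0,"wy":0,"wz":0,"gripper":1},
  {"tx":0.0045,"ty":0,"tz":0.004,"wx":0,"wy":0,"wz":0,"gripper":1},
  {"tx":0.0045,"ty":0,"tz":0.005,"wx":0,"wy":0,"wz":0,"gripper":1},
  {"tx":0.0045,"ty":0,"tz":0.005,"wx":0,"wy":0,"wz":0,"gripper":1},
])

```text
time_s: 12.25
eef_pos: [0.4652, 0.2328, 0.083]
orientation: [0.0, -0.118, 0.993, 0.0]
wrist_force: [-0.3, -0.1, -4.3]
opening: 0.0271
grasp_force: 90.5
```

```bash
python3 - <<'E'
from h import *
s=r.state();q=s['orientation'];A=R.from_quat([*q[1:],q[0]])
print(s['eef_pos'],s['wrist_force'],s['ft_torque'],'tool F',A.inv().apply(s['wrist_force']))
E
```

```text
[0.46515707 0.23282576 0.08303216] [-0.28348125 -0.1350004  -4.25791303] [ 0.00404078 -0.01847702 -0.03933984] tool F [ 0.31037643 -0.06587894  4.25766797]
```

Emit:
play_rows([
  {"tx":0,"ty":0,"tz":0.001,"wx":0,"wy":0,"wz":0,"gripper":1},
  {"tx":0,"ty":0,"tz":0.002,"wx":0,"wy":0,"wz":0,"gripper":1},
  {"tx":0,"ty":0,"tz":0.003,"wx":0,"wy":0,"wz":0,"gripper":1},
  {"tx":0,"ty":0,"tz":0.004,"wx":0,"wy":0,"wz":0,"gripper":1},
  {"tx":0,"ty":0,"tz":0.005,"wx":0,"wy":0,"wz":0,"gripper":1},
  {"tx":0,"ty":0,"tz":0.006,"wx":0,"wy":0,"wz":0,"gripper":1},
  {"tx":0,"ty":0,"tz":0.007,"wx":0,"wy":0,"wz":0,"gripper":1},
  {"tx":0,"ty":0,"tz":0.007,"wx":0,"wy":0,"wz":0,"gripper":1},
])

```text
time_s: 13.25
eef_pos: [0.4652, 0.2329, 0.0779]
orientation: [0.001, -0.118, 0.993, 0.0]
wrist_force: [-1.2, -0.9, 1.0]
opening: 0.0268
grasp_force: 90.8
```

```bash
python3 - <<'E'
from h import *
s=r.state();q=s['orientation'];A=R.from_quat([*q[1:],q[0]])
print(s['eef_pos'],s['wrist_force'],s['ft_torque'],'tool F',A.inv().apply(s['wrist_force']))
E
```

```text
[0.46523839 0.2328534  0.07793891] [-1.18664363 -0.9188762   0.9929415 ] [-0.02095308  0.38282628  0.01561345] tool F [ 1.36785902 -0.61468593 -0.99474234]
```

Emit:
play_rows([
  {"tx":0,"ty":0,"tz":0.0015,"wx":0,"wy":0,"wz":0,"gripper":1},
  {"tx":0,"ty":0,"tz":0.003,"wx":0,"wy":0,"wz":0,"gripper":1},
  {"tx":0,"ty":0,"tz":0.0045,"wx":0,"wy":0,"wz":0,"gripper":1},
  {"tx":0,"ty":0,"tz":0.006,"wx":0,"wy":0,"wz":0,"gripper":1},
  {"tx":0,"ty":0,"tz":0.0075,"wx":0,"wy":0,"wz":0,"gripper":1},
  {"tx":0,"ty":0,"tz":0.009,"wx":0,"wy":0,"wz":0,"gripper":1},
  {"tx":0,"ty":0,"tz":0.0095,"wx":0,"wy":0,"wz":0,"gripper":1},
  {"tx":0,"ty":0,"tz":0.0095,"wx":0,"wy":0,"wz":0,"gripper":1},
])

```text
time_s: 14.25
eef_pos: [0.4653, 0.2329, 0.0706]
orientation: [0.001, -0.118, 0.993, 0.0]
wrist_force: [-3.8, -2.3, 8.5]
opening: 0.0269
grasp_force: 91.6
```

```bash
python3 - <<'E'
from h import *
s=r.state();q=s['orientation'];A=R.from_quat([*q[1:],q[0]])
print(s['eef_pos'],s['wrist_force'],s['ft_torque'],'tool F',A.inv().apply(s['wrist_force']))
E
```

```text
[0.46533132 0.23291014 0.07058876] [-3.82355169 -2.34196031  8.54661986] [-0.24365634  0.84813546  0.02754405] tool F [ 4.25328726 -1.37770889 -8.55339128]
```

Emit:
play_rows([
  {"tx":0.0004,"ty":-0.0002,"tz":0.0003,"wx":0,"wy":0,"wz":0,"gripper":1},
  {"tx":0.0006,"ty":-0.0003,"tz":0.0006,"wx":0,"wy":0,"wz":0,"gripper":1},
  {"tx":0.0006,"ty":-0.0003,"tz":0.0009,"wx":0,"wy":0,"wz":0,"gripper":1},
  {"tx":0.0006,"ty":-0.0003,"tz":0.0012,"wx":0,"wy":0,"wz":0,"gripper":1},
  {"tx":0.0006,"ty":-0.0003,"tz":0.0014,"wx":0,"wy":0,"wz":0,"gripper":1},
  {"tx":0.0006,"ty":-0.0003,"tz":0.0014,"wx":0,"wy":0,"wz":0,"gripper":1},
  {"tx":0.0006,"ty":-0.0003,"tz":0.0014,"wx":0,"wy":0,"wz":0,"gripper":1},
  {"tx":0.0006,"ty":-0.0003,"tz":0.0014,"wx":0,"wy":0,"wz":0,"gripper":1},
])

```text
time_s: 15.25
eef_pos: [0.4653, 0.2329, 0.07]
orientation: [0.001, -0.118, 0.993, 0.0]
wrist_force: [-3.5, -0.5, 11.1]
opening: 0.0267
grasp_force: 92.0
```

```bash
python3 - <<'E'
from h import *
s=r.state();q=s['orientation'];A=R.from_quat([*q[1:],q[0]])
print(s['eef_pos'],s['wrist_force'],s['ft_torque'],'tool F',A.inv().apply(s['wrist_force']),A.as_matrix().round(4)[:,2])
E
```

```text
[0.46534366 0.23287981 0.07001075] [-3.51735271 -0.49524123 11.05789127] [-0.23835678  0.93984136 -0.03073387] tool F [  3.50596954   0.351086   -11.067019  ] [ 0.0024  0.0012 -1.    ]
```

Emit:
play_rows([
  {"tx":0.0005,"ty":0,"tz":0.0003,"wx":0,"wy":0,"wz":0,"gripper":1},
  {"tx":0.0005,"ty":0,"tz":0.0006,"wx":0,"wy":0,"wz":0,"gripper":1},
  {"tx":0.0005,"ty":0,"tz":0.0008,"wx":0,"wy":0,"wz":0,"gripper":1},
  {"tx":0.0005,"ty":0,"tz":0.0008,"wx":0,"wy":0,"wz":0,"gripper":1},
  {"tx":0.0005,"ty":0,"tz":0.0008,"wx":0,"wy":0,"wz":0,"gripper":1},
  {"tx":0.0005,"ty":0,"tz":0.0008,"wx":0,"wy":0,"wz":0,"gripper":1},
  {"tx":0.0005,"ty":0,"tz":0.0008,"wx":0,"wy":0,"wz":0,"gripper":1},
  {"tx":0.0005,"ty":0,"tz":0.0008,"wx":0,"wy":0,"wz":0,"gripper":1},
])

```text
time_s: 16.25
eef_pos: [0.4653, 0.2329, 0.07]
orientation: [0.002, -0.118, 0.993, 0.001]
wrist_force: [-3.8, -1.5, 15.0]
opening: 0.027
grasp_force: 92.4
```

```bash
python3 - <<'E'
from h import *
s=r.state();q=s['orientation'];A=R.from_quat([*q[1:],q[0]])
print(s['eef_pos'],s['wrist_force'],s['ft_torque'],'tool F',A.inv().apply(s['wrist_force']),A.as_matrix().round(4)[:,2])
cv2.imwrite('pics/s3.png',cv2.resize(r.capture('scene')[100:240,240:420],None,fx=4,fy=4))
E
```

```text
[0.46531337 0.23288469 0.06995997] [-3.83678929 -1.52279204 14.95350453] [-0.27966962  1.08027611 -0.02146047] tool F [  4.03323202  -0.56975234 -14.9684858 ] [ 0.0033  0.0015 -1.    ]
```

View pics/s3.png

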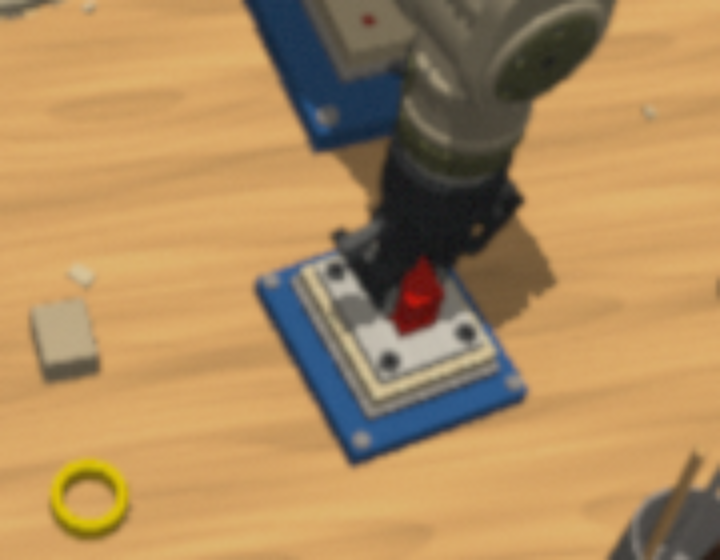

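The crop shows the guide seated square on the tile, centred around (400,320) and still gripped. The last 0.6 mm of commanded push only raised the force (15 N, no further travel), so the tray is at its stop.

```bash
python3 -c "
from bench import r
print(r.close_job())"
```

```text
the job is handed in; nothing more can be done
None
```

The job is handed in at about 16 s of the 45 s allowed: the guide touched the pin tip beside its hole, slid across until the hole found the pin, and is now square to the jig, pressed to the tray's stop with about 15 N and still gripped.

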